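Dry-fit broken seal casts on the joining board and lock them in

TASK

Dry-fit the broken plaster seal casts: draw the joining board's locking bar fully back, then lay each loose half that is on the table flat in the bay of its own far half, the only one whose broken edge it fits, and close the break up. When all of them are in, slide the bar fully home through its keeper so that its fingers hold the casts down; leave everything else on the table where it is.

Things in the scene. Friction and masses are not known exactly. Their poses are not given: they have to be found in the camera images.
- near_a_mid (a point): Loose near half of a plaster cast (may be absent), 60 wide (y), 22 thick, 52 deep (x) plus 14 mm long: one 30 mm tongue at the left (+y) of its broken edge (facing +x). 0.12 kg. Wooden tab on top, 30 long (x), 14 thick (y), up to 53 mm over the underside: grip it across its 14 mm, about 13 mm above this point. The point: under the tab's middle, mid-width, 27 mm above the underside, 30 mm from the flat -x edge; z up.
- far_a_seat (a point): Far half, fixed in a bay (which one varies), 60 wide, 22 mm thick, with one 30 mm recess at the left (+y): fits near half a alone, 1.5 mm play at the tongues' flanks. Point and axes show where near_a_mid lies when that half is flat on the board and pushed +x until the break is closed; +x points into the far half. From 19 mm short of it (-x) the half can be set down clear of the teeth and slid in.
- near_b_mid (a point): Loose near half of a plaster cast (may be absent), 60 wide (y), 22 thick, 52 deep (x) plus 14 mm long: one 30 mm tongue at the right (-y) of its broken edge (facing +x). 0.12 kg. Wooden tab on top, 30 long (x), 14 thick (y), up to 53 mm over the underside: grip it across its 14 mm, about 13 mm above this point. The point: under the tab's middle, mid-width, 27 mm above the underside, 30 mm from the flat -x edge; z up.
- far_b_seat (a point): Far half, fixed in a bay (which one varies), 60 wide, 22 mm thick, with one 30 mm recess at the right (-y): fits near half b alone, 1.5 mm play at the tongues' flanks. Point and axes show where near_b_mid lies when that half is flat on the board and pushed +x until the break is closed; +x points into the far half. From 19 mm short of it (-x) the half can be set down clear of the teeth and slid in.
- near_c_mid (a point): Loose near half of a plaster cast (may be absent), 60 wide (y), 22 thick, 52 deep (x) plus 14 mm long: one 30 mm tongue in the middle of its broken edge (facing +x). 0.12 kg. Wooden tab on top, 30 long (x), 14 thick (y), up to 53 mm over the underside: grip it across its 14 mm, about 13 mm above this point. The point: under the tab's middle, mid-width, 27 mm above the underside, 30 mm from the flat -x edge; z up.
- far_c_seat (a point): Far half, fixed in a bay (which one varies), 60 wide, 22 mm thick, with one 30 mm recess in the middle: fits near half c alone, 1.5 mm play at the tongues' flanks. Point and axes show where near_c_mid lies when that half is flat on the board and pushed +x until the break is closed; +x points into the far half. From 19 mm short of it (-x) the half can be set down clear of the teeth and slid in.
- near_d_mid (a point): Loose near half of a plaster cast (may be absent), 60 wide (y), 22 thick, 52 deep (x) plus 14 mm long: two 15 mm tongues, one at each side of its broken edge (facing +x). 0.12 kg. Wooden tab on top, 30 long (x), 14 thick (y), up to 53 mm over the underside: grip it across its 14 mm, about 13 mm above this point. The point: under the tab's middle, mid-width, 27 mm above the underside, 30 mm from the flat -x edge; z up.
- far_d_seat (a point): Far half, fixed in a bay (which one varies), 60 wide, 22 mm thick, with two 15 mm recesses, one at each side: fits near half d alone, 1.5 mm play at the tongues' flanks. Point and axes show where near_d_mid lies when that half is flat on the board and pushed +x until the break is closed; +x points into the far half. From 19 mm short of it (-x) the half can be set down clear of the teeth and slid in.
- board_mid (a point): Middle of the joining board's top, on the line of the breaks. Board fixed on the table, 177 (x) by 380 (y), 12 mm thick; four bays 86 mm apart along y, far halves on the +x side, locking bar along the -x side. Guides and keeper rise to 53 mm over the table. Axes: x into the far halves, y along the bar to the keeper.
- bar_handle (a point): Upright black handle of the steel locking bar, 22 (x) by 14 (y) mm, from 26 mm below this point (bar top) to 16 above; point 72 mm over the table; pinch across y. Bar slides along y, underside 38 mm over the table, 32 mm in front of seated halves. Its four 12 mm fingers reach 11 mm over seated halves when home; drawn back they stand midway between bays, 7 mm clear of a half either side.
- lock_bar (a joint): Travel of the locking bar in m: 0 = fully drawn back (bays open), 0.040 = home, its nose right through the keeper at the +y end; it stays where it is left (about 2.5 N of friction).
- paste_pot: white paste jar with black cap, 64 mm across, 68 mm tall; origin at the centre of its underside; a bystander to leave alone
- tying_reel: reel of cotton tape, 88 mm across, 105 mm tall; origin at the centre of its underside; a bystander to leave alone
- thread_bobbin: bobbin of linen thread, 33 mm across, 42 mm tall; origin at the centre of its underside; a bystander to leave alone
- glue_stick: glue stick standing on end, 28 mm across, 96 mm tall; origin at the centre of its underside; a bystander to leave alone
Mind the look-alikes: they are no part of the job. Leave any red look-alike of the part that bears near_d_mid alone. What is shaped like the part that bears near_b_mid but orange is not meant.

How it is judged:
By the outcome, as a careful person would: the job done as asked, in the order asked, and still so for the second after the job is handed in, with the robot touching nothing.
Of near_a, near_b, near_c, near_d only 3 to 4 are there at a start; the rules pass over those that are not, and their reading is None.
At some moment in a run one of near_a, near_b, near_c, near_d may be knocked a few centimetres aside while the robot is not near it.
It also fails if it takes over 210 s, if anything falls off the work surface, if the arm or the gripper's body presses on something with over 40 N, if the wrist force passes 120 N, or if a joint passes its speed limit or range.

ROBOT

A 6-joint arm with a two-finger parallel gripper is mounted at the origin on a cart in front of the work surface, level with it; the furniture and walls round the work are solid. World frame = base frame: x ahead of the robot, y to its left, z up, the work surface at z = 0. Lengths are in m, angles in degrees, forces in N, time in s.
With the tool pointing down it reaches from about 0.4 to 0.825 m from the base axis. Payload 7 kg.
Tool frame: the origin (TCP) lies midway between the tips of the shut fingers; the grasp point (between the pads) lies 19 mm behind it; z points along the fingers, y is the line along which they close (so a half turn about z gives the same grasp; the last joint's range is limited). The gripper opens to 88 mm and grips with 3 to 60 N. Pads are 19 mm wide; open, the fingers measure 130 mm over their backs; the gripper's body (78 mm by 193 mm) begins 47 mm behind the grasp point.
Start: joints at [93.627, 20.546, 0.682, 0, -70.136, -16.507], TCP at [0.15, 0.658, 0.227] pointing down, gripper open.
Joint ranges: [-176.03, 176.03], [-82.01, 121.73], [-58.28, 71.71], [-173.87, 95.51], [-174.79, -0.11], [-173.66, 173.66]. Speed limits (degrees/s): [136.94, 136.94, 172.46, 180, 180, 180].

INTERFACE

Orientations are given as [roll, pitch, yaw] about the fixed x, y, z axes, in that order (R = Rz(yaw) Ry(pitch) Rx(roll)).
In Python, from plant import telemetry, viewer, workorder gives the robot as it stands. The module is installed in compiled form; this text tells all that it offers.
- The arm moves only by the tool carry_out, never from a script. Its argument "rows" is a list of rows, each a list of 6 numbers: the shift along the tool's x, y, z in m, then the turn, a rotation vector about the tool's x, y, z in rad. In form: [[tx, ty, tz, ax, ay, az], ...]. A call has 1 to 8 rows; each row is the pose to reach, as a shift and turn from the pose commanded when the call began, along the tool's axes at that moment; what a row does not reach only later rows make up. A row lasts 1/8 s, in which the tool goes at most 62.5 mm and 10.7 degrees, less where a joint would pass 70% of its speed; a pose out of reach is approached as far as the arm can. A call with a gripper value outside its range is refused whole. "grip" is the gripper's target within -1 to 1 (fully open at 1, half-way at 0, shut at -1), set as the call begins (left out, the last holds). The fingers move at their own pace and stop on an object; the grip force is fixed at half the most. Time passes only in rows, so rows that repeat a pose let the fingers close. It gives the time, the measured TCP pose, the force, the opening and the grip force at its end, in the units of the state.
- telemetry.get_obs(): the state, without advancing time (a new reading comes with each control period).
- viewer.snapshot(name): name is "scene" or "side" or "wrist"; returns the picture (400x640x3 uint8, red, green, blue); there is no depth.
- viewer.camera_info(name): a dict with "intrinsics" (3x3 intrinsics, pixels), "extrinsics" (4x4, takes a point from camera to world coordinates); the wrist camera has in their place "tool_from_camera" (4x4, takes a point from camera to tool coordinates, whose origin is the TCP and whose axes are the flange's). Camera axes: x right, y down, z forward; pixel columns grow to the right and rows downward; lengths in m; the calibration is good to about 2 mm. The wrist camera is an equidistant fisheye: a pixel r from the principal point sees the ray r / f radians off the axis. A picture is of the moment at which its call begins: read the wrist's pose just before it. camera_info takes no time and is no camera call.
- workorder.close_job(): hands the job in; it is judged then, once.
The state is a dict: "clock": time; "joint_pos": joint angles; "qvel": joint speeds; "tau": joint torques, N m; "tool_pos": TCP position; "orientation": TCP orientation; "force": force on the tool from outside, world axes, zero at the start; "moment": the same for the moment, N m; "opening": finger opening in m; "gripper_force": force on a finger pad.
Only numpy, scipy, OpenCV 4.12 (cv2) and the standard library are available. Lean on these libraries where they do the work, as an engineer would, in place of code of your own. Each camera call takes 0.05 s, during which the arm holds its last target. There are 200 camera calls.

## Working session

There is one attempt and no reset: what is moved stays moved. The work goes in short steps, Python scripts to look and compute and a tool call to move; the robot and the scene stay as the last step left them, time stands still between calls to the robot, and variables do not carry over. Pictures are saved under pics/ and viewed, at most 14 in all, crops included, and the job is handed in when it is done.

Besides the shell and the picture viewer there is one more tool, called after "Call:" as name([rows], argument=value, ...), one row to a line, values as JSON. carry_out: Moves the arm, as the interface text tells. Its arguments: {"type":"object","properties":{"rows":{"type":"array"},"grip":{"type":"number"}},"required":["rows"]}

```bash
mkdir -p pics; ls
cat > h.py <<'E'
import numpy as np, cv2
from plant import telemetry, viewer, workorder
from scipy.spatial.transform import Rotation as R
def save(n,f):
    im=viewer.snapshot(n); cv2.imwrite('pics/'+f,im[:,:,::-1]); return im
def ray(name,u,v,z,T=None):
    i=viewer.camera_info(name); K=np.array(i['intrinsics']); E=np.array(i['extrinsics'])
    d=E[:3,:3]@np.linalg.inv(K)@[u,v,1]; o=E[:3,3]; return o+d*(z-o[2])/d[2]
def pose():
    s=telemetry.get_obs(); T=np.eye(4); T[:3,:3]=R.from_euler('xyz',s['orientation'],degrees=True).as_matrix(); T[:3,3]=s['tool_pos']; return T
def wray(u,v,z,T):
    i=viewer.camera_info('wrist'); K=np.array(i['intrinsics']); E=T@np.array(i['tool_from_camera'])
    x=np.array([u-K[0,2],v-K[1,2]]); r=np.hypot(*x); th=r/K[0,0]
    d=E[:3,:3]@np.r_[x/max(r,1e-9)*np.sin(th),np.cos(th)]; o=E[:3,3]; return o+d*(z-o[2])/d[2]
E
python3 - <<'E'
from h import *
print(telemetry.get_obs())
for n in('scene','side','wrist'): save(n,n+'0.png'); print(n,viewer.camera_info(n))
E
```

```text
pics
{'clock': 0.0, 'joint_pos': array([ 9.36281644e+01,  2.05929151e+01,  6.34121768e-01, -2.05286532e-02,
       -7.01370019e+01, -1.65083112e+01]), 'qvel': array([-0.01555769, -0.0103384 ,  0.09321296,  0.05284183, -0.03821143,
        0.10753624]), 'tau': array([-2.90268881e-04, -5.82716775e+01,  2.93048126e+01,  6.99684799e+00,
        6.86174812e-03, -1.63386785e-04]), 'tool_pos': array([0.15036466, 0.65753131, 0.22560736]), 'orientation': array([ 1.79902670e+02, -8.72067980e-03, -1.28871307e+01]), 'force': array([ 0.08503794,  0.41878965, -0.04310429]), 'moment': array([-0.04629413, -0.04290632,  0.01508668]), 'gripper_force': 0.0, 'opening': 0.08742224351183255}
scene {'intrinsics': array([[378.99233529,   0.        , 318.95626499],
       [  0.        , 378.99233529, 189.78976454],
       [  0.        ,   0.        ,   1.        ]]), 'extrinsics': array([[-0.64512058, -0.41887505,  0.63903297, -0.06399121],
       [-0.76367794,  0.38062782, -0.52145801,  0.48851281],
       [-0.02480798, -0.82441868, -0.56543648,  0.66170974],
       [ 0.        ,  0.        ,  0.        ,  
[... 287 characters left out ...]
0.5733958 ,  0.74789397, -1.12254024],
       [ 0.0126978 , -0.79627098, -0.60480682,  0.94374662],
       [ 0.        ,  0.        ,  0.        ,  1.        ]])}
wrist {'intrinsics': array([[309.70691629,   0.        , 318.37512003],
       [  0.        , 309.70691629, 201.73510709],
       [  0.        ,   0.        ,   1.        ]]), 'tool_from_camera': array([[ 1.03558377e-03, -9.49945585e-01, -3.12413688e-01,
         8.46326164e-02],
       [ 9.99999353e-01,  8.36575462e-04,  7.71035135e-04,
        -4.80022210e-04],
       [-4.71083796e-04, -3.12414285e-01,  9.49945837e-01,
        -1.58527900e-01],
       [ 0.00000000e+00,  0.00000000e+00,  0.00000000e+00,
         1.00000000e+00]])}
```

View pics/scene0.png

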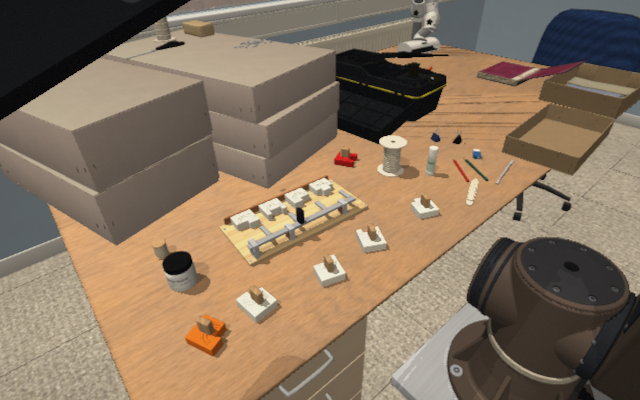

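View pics/side0.png

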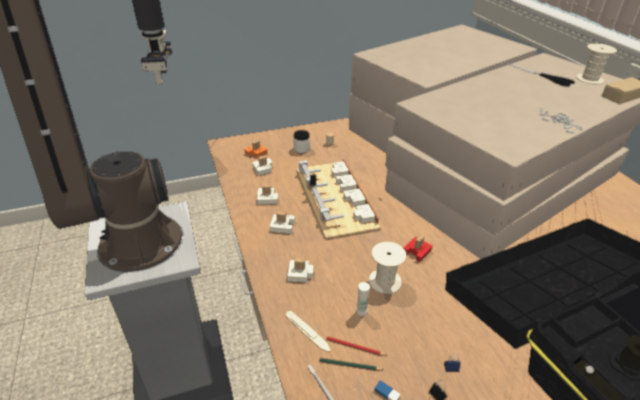

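The scene shows the board at about (295,215), with the handle at (300,215). Four white halves are at (425,207), (371,239), (329,270) and (257,303). The look-alikes are orange at (206,335) and red at (346,158), and I'll leave both. Next I'll enlarge the white halves and the board.

Run:
```python
from h import *
im=cv2.imread('pics/scene0.png'); sd=cv2.imread('pics/side0.png')
A=cv2.resize(im[170:265,215:375],(640,380),interpolation=cv2.INTER_CUBIC)
B=cv2.hconcat([cv2.resize(im[v-22:v+22,u-22:u+22],(200,200),interpolation=cv2.INTER_CUBIC) for u,v in((257,303),(329,270),(371,239),(425,207))])
A=cv2.copyMakeBorder(A,0,0,0,160,0)
cv2.imwrite('pics/c1.png',cv2.vconcat([A,B]))
g=cv2.cvtColor(im,cv2.COLOR_BGR2HSV)
for n,z,l in (('scene',.015,((257,303),(329,270),(371,239),(425,207),(206,335),(346,160))),('side',.015,((262,166),(267,197),(282,225),(298,271)))):
  for p in l: print(n,p,ray(n,*p,z).round(3))
print(ray('scene',300,215,.07),ray('side',313,180,.07))
```

```text
scene (257, 303) [0.432 0.262 0.015]
scene (329, 270) [0.402 0.086 0.015]
scene (371, 239) [ 0.411 -0.063  0.015]
scene (425, 207) [ 0.402 -0.273  0.015]
scene (206, 335) [0.432 0.379 0.015]
scene (346, 160) [ 0.742 -0.291  0.015]
side (262, 166) [0.43  0.258 0.015]
side (267, 197) [0.402 0.073 0.015]
side (282, 225) [ 0.411 -0.078  0.015]
side (298, 271) [ 0.401 -0.277  0.015]
[0.55104324 0.05078562 0.07      ] [0.55257859 0.0434368  0.07      ]
```

View pics/c1.png

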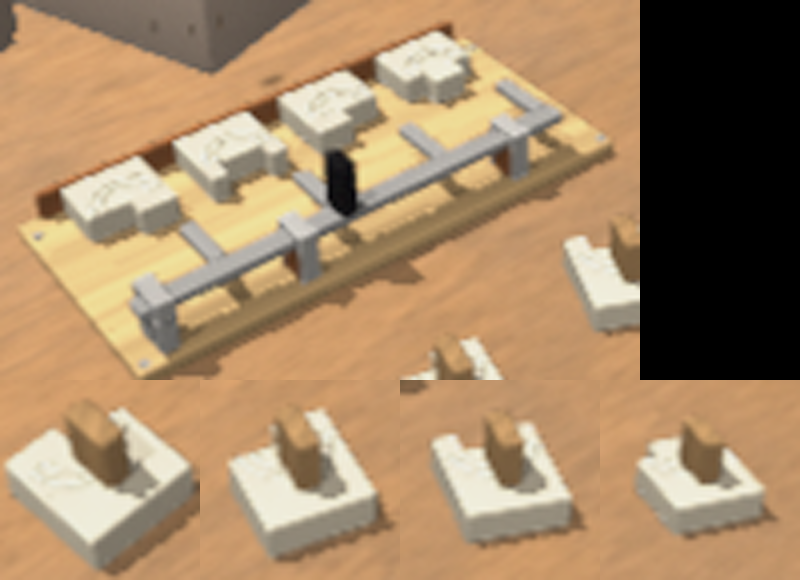

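The crop is too coarse to tell the bays apart, so I'll move above the board for a wrist view.

```bash
cat >> h.py <<'E'
def plan(x,y,z,yaw):
    T=pose(); G=np.eye(4); G[:3,:3]=R.from_euler('xyz',[180,0,yaw],degrees=True).as_matrix(); G[:3,3]=[x,y,z]
    D=np.linalg.inv(T)@G; v=R.from_matrix(D[:3,:3]).as_rotvec()
    d=np.linalg.norm(D[:3,3]); print('at',T[:3,3].round(4),telemetry.get_obs()['orientation'].round(2),'cmd',D[:3,3].round(4),v.round(3),'rows>=',round(max(d/.0625,np.degrees(np.linalg.norm(v))/10.7),1))
E
python3 -c "
from h import *
plan(.48,.03,.27,0)
plan(.48,.03,.27,-90)"
```

```text
at [0.1504 0.6576 0.2259] [ 1.7993e+02 -1.0000e-02 -1.2890e+01] cmd [ 0.4613  0.5384 -0.0434] [ 0.001 -0.    -0.225] rows>= 11.4
at [0.1504 0.6576 0.2259] [ 1.7993e+02 -1.0000e-02 -1.2890e+01] cmd [ 0.4613  0.5384 -0.0434] [ 1.000e-03 -1.000e-03  1.346e+00] rows>= 11.4
```

Call:
carry_out([
  [0.461, 0.538, -0.043, 0, 0, -0.225],
  [0.461, 0.538, -0.043, 0, 0, -0.225],
  [0.461, 0.538, -0.043, 0, 0, -0.225],
  [0.461, 0.538, -0.043, 0, 0, -0.225],
  [0.461, 0.538, -0.043, 0, 0, -0.225],
  [0.461, 0.538, -0.043, 0, 0, -0.225],
  [0.461, 0.538, -0.043, 0, 0, -0.225],
  [0.461, 0.538, -0.043, 0, 0, -0.225],
], grip=0)

```text
clock: 1.15
tool_pos: [0.3829, 0.2143, 0.2572]
orientation: [-180.0, -0.0, 0.0]
force: [1.2, 0.4, -0.6]
opening: 0.0436
gripper_force: 0.0
```

```bash
python3 -c "
from h import *
plan(.48,.03,.27,0)"
```

```text
at [0.3829 0.2143 0.2572] [-1.7996e+02 -3.0000e-02  5.0000e-02] cmd [ 0.0969  0.1843 -0.0129] [-0.001 -0.     0.001] rows>= 3.3
```

Call:
carry_out([
  [0.097, 0.184, -0.013, 0, 0, 0],
  [0.097, 0.184, -0.013, 0, 0, 0],
  [0.097, 0.184, -0.013, 0, 0, 0],
  [0.097, 0.184, -0.013, 0, 0, 0],
  [0.097, 0.184, -0.013, 0, 0, 0],
  [0.097, 0.184, -0.013, 0, 0, 0],
  [0.097, 0.184, -0.013, 0, 0, 0],
])

```text
clock: 2.02
tool_pos: [0.4793, 0.033, 0.2699]
orientation: [-180.0, -0.0, 0.1]
force: [0.0, 0.2, 0.1]
opening: 0.0437
gripper_force: 0.0
```

Run:
```python
from h import *
T=pose(); np.save('T1.npy',T); print(T[:3,3])
save('wrist','w1.png')
```

```text
[0.47926366 0.03301369 0.26988187]
```

View pics/w1.png

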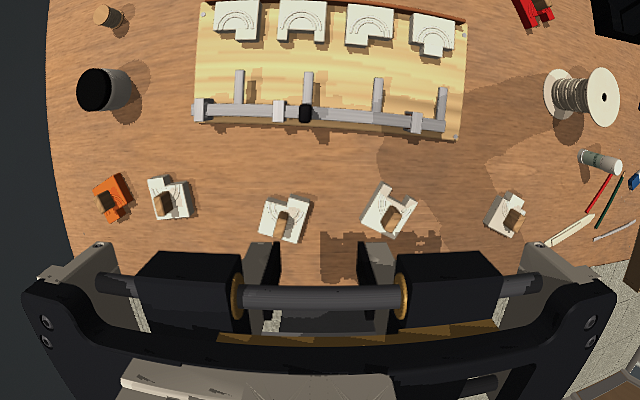

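Run:
```python
from h import *
im=cv2.imread('pics/w1.png')
A=cv2.resize(im[0:140,185:475],(800,386),interpolation=cv2.INTER_CUBIC)
B=cv2.hconcat([cv2.resize(im[v-30:v+30,u-30:u+30],(200,200),interpolation=cv2.INTER_CUBIC) for u,v in((168,200),(285,218),(390,210),(510,214))])
cv2.imwrite('pics/c2.png',cv2.vconcat([A,B]))
```

```text
(no output)
```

View pics/c2.png

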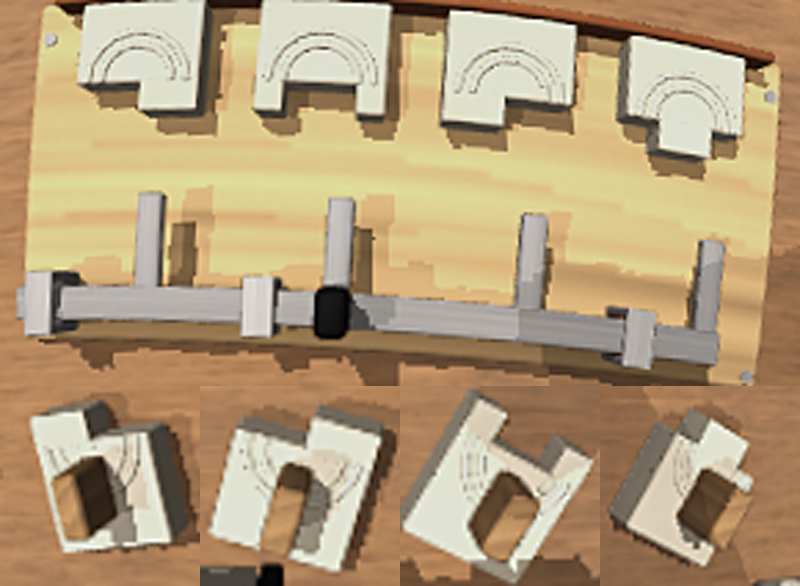

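Far bays from +y to -y (crop 2), each identified by its recess:

| Bay | Crop pixel | Recess | Far half |
|---|---|---|---|
| 1 | (145,55) | left | a |
| 2 | (325,55) | middle | c |
| 3 | (510,65) | right | b |
| 4 | (685,95) | both sides | d |

White near halves in w1:

| Pixel | Tongue | Near half |
|---|---|---|
| (168,200) | left | a |
| (285,218) | right | b |
| (390,210) | two | d |
| (510,214) | middle | c |

The orange one at (113,197) and the red one are look-alikes.

```bash
cat >> h.py <<'E'
def whites(im,T,z,box,thr=185,amin=300):
    "bright plaster tops in box (u0,v0,u1,v1): world corner points"
    hsv=cv2.cvtColor(im,cv2.COLOR_BGR2HSV); m=((hsv[:,:,2]>thr)&(hsv[:,:,1]<50)).astype(np.uint8)*255
    k=np.zeros_like(m); u0,v0,u1,v1=box; k[v0:v1,u0:u1]=m[v0:v1,u0:u1]
    k=cv2.morphologyEx(k,cv2.MORPH_CLOSE,np.ones((3,3)))
    out=[]
    for c in cv2.findContours(k,cv2.RETR_EXTERNAL,cv2.CHAIN_APPROX_NONE)[0]:
        if cv2.contourArea(c)<amin: continue
        P=np.array([wray(u,v,z,T)[:2] for u,v in c[:,0]])*1000
        out.append((c[:,0].mean(0).round(),P))
    return out
E
python3 - <<'E'
from h import *
im=cv2.imread('pics/w1.png'); T=np.load('T1.npy')
for z,box in((.034,(190,0,470,75)),(.022,(140,165,540,245))):
  for c,P in whites(im,T,z,box):
    r=cv2.minAreaRect(P.astype(np.float32)); a=cv2.approxPolyDP(P.astype(np.float32)[:,None],5,True)[:,0]
    print(z,c,'rect',np.round(r[0]),np.round(r[1]),round(r[2],1)); print('   ',a.round().astype(int).tolist())
f=lambda u,v:(185+u/2.759,v/2.757)
for n,p,z in (('handle top',(332,300),.088),('finger1 tip',(152,195),.046),('f2',(342,200),.046),('f3',(534,215),.046),('f4',(711,242),.046),('screwTL',(50,40),.012),('screwBR',(746,378),.012),('screwTR',(769,97),.012),('keeperL',(45,285),.053),('nose',(18,302),.042),('barR end',(718,345),.046),('boardTL',(60,5),.012),('boardBL',(26,338),.012),('boardBR',(752,385),.012),('guideM',(258,305),.053)):
  print(n,(wray(*f(*p),z,T)*1000).round())
E
```

```text
0.034 [433.  34.] rect [ 663. -116.] [59. 54.] 86.3
    [[691, -89], [651, -87], [650, -102], [637, -102], [635, -126], [650, -129], [649, -144], [688, -145]]
0.034 [368.  24.] rect [668. -30.] [59. 55.] 86.4
    [[696, -3], [644, -1], [642, -26], [656, -28], [654, -58], [693, -60]]
0.034 [301.  20.] rect [674.  55.] [59. 55.] 86.9
    [[702, 82], [650, 86], [649, 74], [663, 73], [659, 38], [646, 38], [646, 28], [698, 24]]
0.034 [237.  18.] rect [680. 141.] [59. 56.] 86.1
    [[707, 167], [669, 170], [667, 140], [652, 140], [651, 114], [704, 111]]
0.022 [284. 219.] rect [406.  84.] [59. 65.] 72.9
    [[431, 106], [385, 121], [378, 100], [415, 90], [418, 80], [397, 66], [378, 73], [373, 86], [367, 67], [428, 48], [436, 74], [424, 84]]
0.022 [507. 216.] rect [ 409. -275.] [59. 64.] 66.4
    [[444, -275], [432, -269], [434, -254], [392, -236], [369, -289], [378, -291], [381, -273], [391, -264], [405, -265], [421, -274], [413, -308], [419, -298], [432, -299]]
0.022 [390. 212.] rect [415. -67.] [60. 65.] 62.4
    [[456, -57], [400, -27], [386, -64], [403, -53], [427, -71], [414, -87], [379, -78], [430, -108], [435, -95], [424, -90], [438, -63], [451, -67]]
0.022 [167. 199.] rect [436. 260.] [65. 59.] 6.4
    [[464, 292], [401, 284], [407, 228], [457, 233], [454, 262], [467, 264]]
handle top [558.  48.  88.]
finger1 tip [608. 130.  46.]
f2 [602.  45.  46.]
f3 [597. -40.  46.]
f4 [ 592. -125.   46.]
screwTL [699. 193.  12.]
screwBR [ 525. -163.   12.]
screwTR [ 676. -172.   12.]
keeperL [569. 180.  53.]
nose [563. 198.  42.]
barR end [ 543. -131.   46.]
boardTL [718. 189.  12.]
boardBL [544. 208.  12.]
boardBR [ 522. -167.   12.]
guideM [556.  82.  53.]
```

Sizes match the 60 mm width, and the board yaw is about -3.7°. The bar stands at about 27 mm of travel, so I'll grip the handle at about (558,48).

```bash
python3 -c "
from h import *
plan(.558,.047,.11,-3.7)
plan(.558,.047,.057,-3.7)"
```

```text
at [0.4793 0.033  0.2699] [-1.7999e+02 -0.0000e+00  1.0000e-01] cmd [ 0.0787 -0.0138  0.1599] [-0.    -0.     0.066] rows>= 2.9
at [0.4793 0.033  0.2699] [-1.7999e+02 -0.0000e+00  1.0000e-01] cmd [ 0.0787 -0.0138  0.2129] [-0.    -0.     0.066] rows>= 3.6
```

Call:
carry_out([
  [0.079, -0.014, 0.1, 0, 0, 0.066],
  [0.079, -0.014, 0.13, 0, 0, 0.066],
  [0.079, -0.014, 0.16, 0, 0, 0.066],
  [0.079, -0.014, 0.16, 0, 0, 0.066],
  [0.079, -0.014, 0.18, 0, 0, 0.066],
  [0.079, -0.014, 0.2, 0, 0, 0.066],
  [0.079, -0.014, 0.212, 0, 0, 0.066],
  [0.079, -0.014, 0.212, 0, 0, 0.066],
], grip=-0.25)

```text
clock: 3.08
tool_pos: [0.5587, 0.0466, 0.0587]
orientation: [-180.0, -0.0, -3.7]
force: [0.3, 0.2, -0.4]
opening: 0.0326
gripper_force: 0.0
```

Call:
carry_out([
  [0, 0, 0, 0, 0, 0],
  [0, 0, 0, 0, 0, 0],
  [0, 0, 0, 0, 0, 0],
  [0, 0, 0, 0, 0, 0],
], grip=-1)

```text
clock: 3.58
tool_pos: [0.5592, 0.0465, 0.0587]
orientation: [-180.0, -0.1, -3.8]
force: [-1.2, 1.3, 5.6]
opening: 0.0137
gripper_force: 30.0
```

Call:
carry_out([
  [0, 0.006, 0, 0, 0, 0],
  [0, 0.012, 0, 0, 0, 0],
  [0, 0.018, 0, 0, 0, 0],
  [0, 0.023, 0, 0, 0, 0],
  [0, 0.023, 0, 0, 0, 0],
])

```text
clock: 4.2
tool_pos: [0.5576, 0.023, 0.0587]
orientation: [-180.0, -0.1, -3.8]
force: [-1.3, -0.9, 5.1]
opening: 0.0142
gripper_force: 30.0
```

Call:
carry_out([
  [0, 0.002, 0, 0, 0, 0],
  [0, 0.004, 0, 0, 0, 0],
  [0, 0.006, 0, 0, 0, 0],
  [0, 0.006, 0, 0, 0, 0],
])

```text
clock: 4.7
tool_pos: [0.5574, 0.019, 0.0587]
orientation: [-179.9, -0.1, -3.8]
force: [-3.3, 11.3, 6.8]
opening: 0.0138
gripper_force: 30.0
```

Call:
carry_out([
  [0, 0.002, 0, 0, 0, 0],
  [0, 0.003, 0, 0, 0, 0],
  [0, 0.003, 0, 0, 0, 0],
])

```text
clock: 5.08
tool_pos: [0.5574, 0.0188, 0.0587]
orientation: [-179.7, -0.2, -3.7]
force: [-7.7, 25.6, 7.4]
opening: 0.0135
gripper_force: 30.0
```

Call:
carry_out([
  [0, -0.005, 0, 0, 0, 0],
  [0, -0.005, 0, 0, 0, 0],
  [0, -0.005, 0, 0, 0, 0],
], grip=-0.2)

```text
clock: 5.45
tool_pos: [0.5566, 0.0187, 0.0577]
orientation: [180.0, 0.0, -3.8]
force: [0.4, -0.2, -1.1]
opening: 0.0339
gripper_force: 0.0
```

The bar is fully back against its stop: 25 N with no motion, handle at y=0.019. Next I'll hover over half b for a close look.

```bash
python3 -c "
from h import *
plan(.403,.085,.16,-17.5)"
```

```text
at [0.5566 0.0187 0.0577] [ 1.7997e+02  3.0000e-02 -3.7900e+00] cmd [-0.1577 -0.0559 -0.1023] [0.001 0.    0.239] rows>= 3.1
```

Call:
carry_out([
  [0, 0, -0.06, 0, 0, 0.1],
  [0, 0, -0.1, 0, 0, 0.24],
  [-0.158, -0.056, -0.102, 0, 0, 0.24],
  [-0.158, -0.056, -0.102, 0, 0, 0.24],
  [-0.158, -0.056, -0.102, 0, 0, 0.24],
  [-0.158, -0.056, -0.102, 0, 0, 0.24],
  [-0.158, -0.056, -0.102, 0, 0, 0.24],
])

```text
clock: 6.32
tool_pos: [0.4033, 0.0855, 0.1602]
orientation: [-180.0, -0.0, -17.5]
force: [1.0, -0.2, 0.4]
opening: 0.0348
gripper_force: 0.0
```

```bash
cat >> h.py <<'E'
def look(fn,box,z=.022,thr=185):
    T=pose(); im=save('wrist',fn)[:,:,::-1].copy(); print('tcp',T[:3,3].round(4))
    for c,P in whites(im,T,z,box,thr,1000):
        r=cv2.minAreaRect(P.astype(np.float32)); a=cv2.approxPolyDP(P.astype(np.float32)[:,None],4,True)[:,0]
        print(c,'rect',np.round(r[0],1),np.round(r[1],1),round(r[2],1)); print('   ',a.round().astype(int).tolist())
    hsv=cv2.cvtColor(im,cv2.COLOR_BGR2HSV)
    return T,im
E
python3 -c "
from h import *
look('b1.png',(150,60,480,330))"
```

```text
tcp [0.4033 0.0855 0.1602]
[322. 189.] rect [406.7  84.1] [58.6 64.2] 72.8
    [[429, 48], [437, 73], [424, 79], [432, 106], [385, 121], [381, 99], [415, 90], [419, 82], [405, 67], [376, 75], [378, 95], [369, 66]]
[457. 139.] rect [415.  -66.9] [58.8 64.9] 62.7
    [[456, -56], [400, -27], [373, -78], [410, -93], [387, -82], [384, -72], [388, -63], [406, -55], [427, -68], [415, -94], [435, -98], [424, -89], [437, -62], [451, -67]]
```

View pics/b1.png

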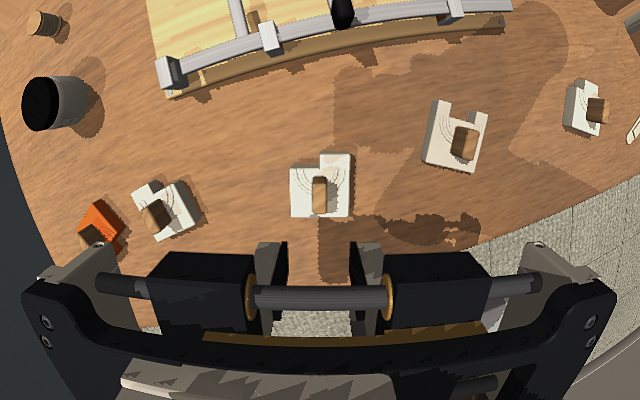

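b sits at mid (403.8,85.0), yaw -17.2°, right under the tool. I'll descend and grip.

Call:
carry_out([
  [0, 0, 0.06, 0, 0, 0],
  [0, 0, 0.1, 0, 0, 0],
  [0, 0, 0.12, 0, 0, 0],
  [0, 0, 0.133, 0, 0, 0],
  [0, 0, 0.133, 0, 0, 0],
  [0, 0, 0.133, 0, 0, 0],
])

```text
clock: 7.12
tool_pos: [0.4035, 0.0853, 0.027]
orientation: [180.0, -0.0, -17.6]
force: [-0.8, -0.1, -0.2]
opening: 0.035
gripper_force: 0.0
```

Call:
carry_out([
  [0, 0, 0, 0, 0, 0],
  [0, 0, 0, 0, 0, 0],
  [0, 0, 0, 0, 0, 0],
  [0, 0, 0, 0, 0, 0],
], grip=-1)

```text
clock: 7.62
tool_pos: [0.403, 0.0856, 0.0272]
orientation: [-180.0, -0.0, -17.5]
force: [-1.9, -0.4, 5.8]
opening: 0.014
gripper_force: 30.0
```

Run:
```python
from h import *
e=np.array([np.cos(np.radians(-3.7)),np.sin(np.radians(-3.7))])*1e-3
for n,c in dict(a=(680,141),c=(674,55),b=(668,-30),d=(663,-116)).items():
  s=np.array(c)/1000-49.5*e; print(n,s.round(4),(s-22*e).round(4))
s=np.array((.668,-.030))-49.5*e-24*e
plan(*s,.12,-3.7)
```

```text
a [0.6306 0.1442] [0.6086 0.1456]
c [0.6246 0.0582] [0.6026 0.0596]
b [ 0.6186 -0.0268] [ 0.5966 -0.0254]
d [ 0.6136 -0.1128] [ 0.5916 -0.1114]
at [0.403  0.0856 0.0272] [-1.7998e+02 -2.0000e-02 -1.7500e+01] cmd [ 0.2162  0.048  -0.0927] [-0.    -0.    -0.241] rows>= 3.8
```

Call:
carry_out([
  [0, 0, -0.06, 0, 0, 0],
  [0, 0, -0.113, 0, 0, 0],
  [0.05, 0.01, -0.123, 0, 0, -0.1],
  [0.1, 0.02, -0.123, 0, 0, -0.2],
  [0.15, 0.03, -0.123, 0, 0, -0.241],
  [0.216, 0.048, -0.123, 0, 0, -0.241],
  [0.216, 0.048, -0.123, 0, 0, -0.241],
  [0.216, 0.048, -0.123, 0, 0, -0.241],
])

```text
clock: 8.62
tool_pos: [0.5938, -0.0257, 0.1487]
orientation: [180.0, 0.1, -3.8]
force: [-0.1, 0.5, -2.3]
opening: 0.0138
gripper_force: 30.0
```

```bash
python3 -c "
from h import *
plan(.5946,-.0253,.09,-3.7)"
```

```text
at [ 0.5938 -0.0257  0.1487] [ 1.7998e+02  1.2000e-01 -3.8000e+00] cmd [ 0.0009 -0.0005  0.0587] [ 0.     0.002 -0.002] rows>= 0.9
```

Call:
carry_out([
  [0.001, 0, 0.03, 0, 0, 0],
  [0.001, 0, 0.056, 0, 0, 0],
  [0.001, 0, 0.056, 0, 0, 0],
])

```text
clock: 9.0
tool_pos: [0.5929, -0.0248, 0.0924]
orientation: [180.0, 0.2, -3.7]
force: [0.7, -0.4, -1.1]
opening: 0.0141
gripper_force: 30.0
```

Run:
```python
from h import *
T,im=look('b2.png',(100,0,540,300),.034)
cv2.imwrite('pics/b2c.png',cv2.resize(im[20:300,180:460],(600,600),interpolation=cv2.INTER_CUBIC))
```

```text
tcp [ 0.5929 -0.0248  0.0924]
[320. 222.] rect [590.1 -24. ] [44.8 81.7] 3.3
    [[610, -64], [613, -27], [594, -26], [596, 14], [567, 16], [576, 8], [578, -12], [585, -17], [585, -31], [574, -36], [570, -60]]
[120. 126.] rect [679.2 132.8] [41.7 54.4] 86.5
    [[705, 110], [707, 148], [669, 154], [666, 138], [653, 140], [652, 114]]
[436. 117.] rect [ 663.5 -116.1] [58.2 54.2] 86.4
    [[691, -89], [653, -87], [651, -103], [637, -103], [636, -127], [650, -129], [650, -144], [688, -147]]
[204. 120.] rect [674.3  55.1] [58.1 54.7] 86.1
    [[699, 25], [702, 82], [649, 86], [649, 75], [662, 73], [660, 39], [647, 39], [646, 28]]
[317. 112.] rect [669.1 -30.5] [58.3 54. ] 86.4
    [[697, -4], [644, 0], [642, -26], [657, -28], [655, -58], [694, -61]]
```

View pics/b2c.png

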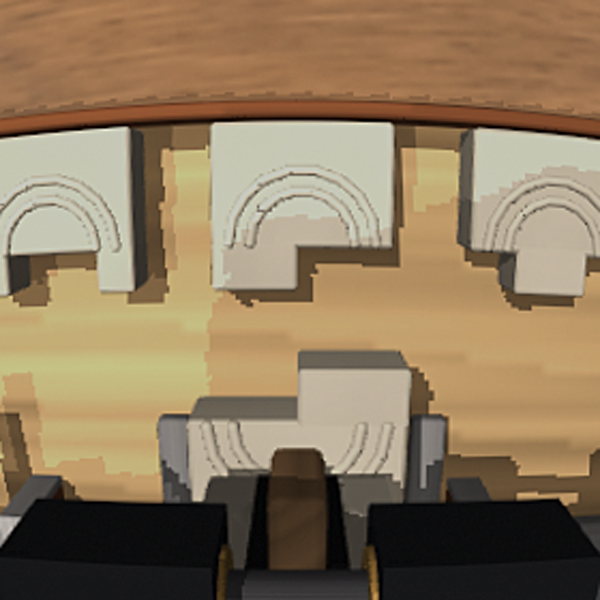

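The crop shows half b held level. Its tongue flank is at crop (299,390) and the far b notch flank at (297,270). I'll compute the lateral offset with each at its own height.

```bash
cat >> h.py <<'E'
def crop(p,c=(180,20),s=280/600): return c[0]+p[0]*s,c[1]+p[1]*s
def board(P,yaw=-3.7):
    a=np.radians(yaw); return np.array([np.cos(a)*P[0]+np.sin(a)*P[1],-np.sin(a)*P[0]+np.cos(a)*P[1]])*1000
E
python3 - <<'E'
from h import *
T=pose(); zt=T[2,3]-.005
for n,p,z in (('near flank',(299,395),zt),('near R',(409,372),zt),('near L',(189,425),zt),('far flank',(297,268),.034),('far R',(393,225),.034),('far L',(212.5,270),.034),('far tooth tip',(250,289),.034),('near tip',(350,370),zt)):
  print(n,board(wray(*crop(p),z,T)).round(1))
print('tcp',board(T[:3,3]))
E
```

```text
near flank [624.1  13.5]
near R [630.4 -15.1]
near L [615.6  42.8]
far flank [649.7  14. ]
far R [664.4 -17.6]
far L [649.2  42. ]
far tooth tip [642.6  29.6]
near tip [6.309e+02 4.000e-01]
tcp [594.66496994  13.67532009]
```

```bash
cat >> h.py <<'E'
def planb(xb,yb,z,yaw=-3.7):
    a=np.radians(-3.7); print('now board',board(pose()[:3,3]).round(1)); plan((np.cos(a)*xb-np.sin(a)*yb)/1000,(np.sin(a)*xb+np.cos(a)*yb)/1000,z,yaw)
E
python3 -c "
from h import *
planb(600.6,12.6,.0395)"
```

```text
now board [594.7  13.7]
at [ 0.5943 -0.0247  0.094 ] [ 1.7997e+02  7.0000e-02 -3.6400e+00] cmd [0.006  0.0011 0.0545] [0.    0.001 0.001] rows>= 0.9
```

Call:
carry_out([
  [0.006, 0.001, 0, 0, 0, 0.001],
  [0.006, 0.001, 0.015, 0, 0, 0.001],
  [0.006, 0.001, 0.03, 0, 0, 0.001],
  [0.006, 0.001, 0.045, 0, 0, 0.001],
  [0.006, 0.001, 0.053, 0, 0, 0.001],
  [0.006, 0.001, 0.053, 0, 0, 0.001],
])

```text
clock: 9.8
tool_pos: [0.6011, -0.0268, 0.0401]
orientation: [180.0, 0.1, -3.8]
force: [0.5, -0.5, -0.3]
opening: 0.0137
gripper_force: 30.0
```

```bash
python3 -c "
from h import *
planb(620.6,12.6,.0390)
print(telemetry.get_obs()['force'])"
```

```text
now board [601.6  12. ]
at [ 0.6011 -0.0268  0.0401] [ 1.7997e+02  5.0000e-02 -3.7700e+00] cmd [ 0.019  -0.0006  0.0011] [ 0.     0.001 -0.001] rows>= 0.3
[ 0.49092509 -0.5412734  -0.31724722]
```

Call:
carry_out([
  [0, -0.0003, 0.001, 0, 0, 0],
  [0.006, -0.0003, 0.001, 0, 0, 0],
  [0.012, -0.0003, 0.001, 0, 0, 0],
  [0.016, -0.0003, 0.001, 0, 0, 0],
  [0.018, -0.0003, 0.001, 0, 0, 0],
  [0.018, -0.0003, 0.001, 0, 0, 0],
])

```text
clock: 10.55
tool_pos: [0.6182, -0.0278, 0.0394]
orientation: [180.0, 0.1, -3.8]
force: [-3.6, 1.2, -0.7]
opening: 0.014
gripper_force: 30.0
```

Call:
carry_out([
  [0.001, 0, 0, 0, 0, 0],
  [0.002, 0, 0, 0, 0, 0],
  [0.003, 0, 0, 0, 0, 0],
  [0.003, 0, 0, 0, 0, 0],
])

```text
clock: 11.05
tool_pos: [0.6184, -0.0279, 0.0392]
orientation: [180.0, 0.4, -3.8]
force: [-13.4, 4.8, 7.3]
opening: 0.0137
gripper_force: 30.0
```

Contact came at the expected depth, so the break is closed. Releasing.

Call:
carry_out([
  [-0.0025, 0, 0, 0, 0, 0],
  [-0.0025, 0, 0, 0, 0, 0],
])

```text
clock: 11.3
tool_pos: [0.6183, -0.0278, 0.0394]
orientation: [180.0, 0.1, -3.8]
force: [-6.6, 0.4, -0.3]
opening: 0.0136
gripper_force: 30.0
```

Call:
carry_out([
  [0, 0, 0, 0, 0, 0],
  [0, 0, 0, 0, 0, 0],
  [0, 0, 0, 0, 0, 0],
  [0, 0, -0.04, 0, 0, 0],
  [0, 0, -0.09, 0, 0, 0],
  [0, 0, -0.12, 0, 0, 0],
  [0, 0, -0.12, 0, 0, 0],
], grip=-0.3)

```text
clock: 12.18
tool_pos: [0.6218, -0.0274, 0.1633]
orientation: [-179.9, -0.4, -3.8]
force: [-0.4, -0.2, -0.6]
opening: 0.0314
gripper_force: 0.0
```

Run:
```python
from h import *
look('b3.png',(100,0,640,330),.034)
plan(.412,-.0656,.16,-27.5)
```

```text
tcp [ 0.6218 -0.0274  0.1633]
[624. 198.] rect [ 585.5 -481.8] [115.4  97.3] 21.2
    [[646, -491], [634, -454], [614, -437], [597, -432], [557, -441], [537, -463], [531, -484], [536, -513], [560, -544], [641, -512]]
[156. 148.] rect [679.5 140.7] [57.9 55.4] 86.5
    [[704, 110], [708, 167], [669, 169], [667, 140], [653, 139], [651, 115]]
[408. 143.] rect [ 663.5 -116.3] [57.6 54. ] 86.6
    [[692, -90], [653, -87], [652, -103], [637, -102], [636, -127], [650, -129], [650, -144], [688, -146]]
[231. 146.] rect [674.  55.] [58.4 55.4] 86.2
    [[699, 25], [702, 82], [650, 86], [648, 75], [663, 72], [660, 39], [647, 40], [645, 28]]
[319. 169.] rect [643.  -28.7] [ 57.9 105.6] 86.3
    [[697, -5], [593, 4], [589, -54], [694, -61]]
at [ 0.6206 -0.0275  0.1612] [-179.94   -0.18   -3.77] cmd [-0.2057  0.0518  0.0006] [-0.002 -0.003  0.414] rows>= 3.4
```

View pics/b3.png

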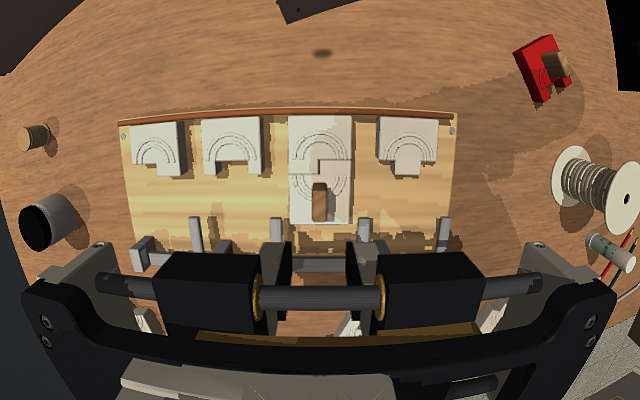

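b is seated: the joined length is about 106 mm and the break line at (320,170) is closed. Next is d.

Call:
carry_out([
  [-0.206, 0.052, 0, 0, 0, 0.414],
  [-0.206, 0.052, 0, 0, 0, 0.414],
  [-0.206, 0.052, 0, 0, 0, 0.414],
  [-0.206, 0.052, 0, 0, 0, 0.414],
  [-0.206, 0.052, 0, 0, 0, 0.414],
  [-0.206, 0.052, 0, 0, 0, 0.414],
], grip=-0.2)

```text
clock: 12.98
tool_pos: [0.4114, -0.0659, 0.1597]
orientation: [180.0, -0.0, -27.5]
force: [-0.7, -0.6, -0.9]
opening: 0.0353
gripper_force: 0.0
```

Run:
```python
from h import *
look('d1.png',(30,30,600,330),.022)
print(telemetry.get_obs()['orientation'])
```

```text
tcp [ 0.4114 -0.0659  0.1597]
[318. 183.] rect [415.  -67.2] [59. 64.] 62.6
    [[456, -56], [399, -28], [387, -54], [395, -48], [428, -68], [410, -85], [385, -75], [382, -83], [430, -108], [436, -97], [424, -89], [438, -63], [451, -67]]
[493. 108.] rect [ 409.6 -274.4] [58.6 64.9] 67.0
    [[437, -255], [392, -236], [368, -289], [380, -293], [382, -270], [396, -263], [421, -274], [409, -306], [414, -308], [421, -296], [432, -301], [443, -274], [433, -269]]
[58. 77.] rect [687.4 154.3] [67.6 56.2] 85.3
    [[713, 119], [717, 177], [700, 179], [694, 188], [678, 182], [674, 154], [660, 149], [658, 124]]
[259.  58.] rect [565.3 -77.9] [173.3  56. ] 82.3
    [[550, 12], [543, -78], [537, -80], [536, -91], [542, -95], [538, -162], [554, -131], [557, -98], [553, -97], [564, -95], [565, -82], [557, -79], [557, -70], [590, -70], [596, -60], [559, -57], [563, 3], [553, 3]]
[ 1.79983685e+02  6.93648865e-03 -2.74827635e+01]
```

Call:
carry_out([
  [0.001, 0, 0.06, 0, 0, 0],
  [0.001, 0, 0.1, 0, 0, 0],
  [0.001, 0, 0.12, 0, 0, 0],
  [0.001, 0, 0.133, 0, 0, 0],
  [0.001, 0, 0.133, 0, 0, 0],
  [0.001, 0, 0.133, 0, 0, 0],
])

```text
clock: 13.78
tool_pos: [0.4123, -0.0663, 0.0269]
orientation: [180.0, 0.0, -27.5]
force: [1.2, -0.4, 0.4]
opening: 0.0351
gripper_force: 0.0
```

Call:
carry_out([
  [0, 0, 0, 0, 0, 0],
  [0, 0, 0, 0, 0, 0],
  [0, 0, 0, 0, 0, 0],
  [0, 0, 0, 0, 0, 0],
], grip=-1)

```text
clock: 14.28
tool_pos: [0.4119, -0.0663, 0.0272]
orientation: [-180.0, -0.0, -27.5]
force: [-1.0, 2.0, 4.6]
opening: 0.0135
gripper_force: 30.0
```

Run:
```python
from h import *
planb(598,-73.4,.148)
```

```text
now board [415.4 -39.6]
at [ 0.4119 -0.0663  0.0272] [-1.7997e+02 -3.0000e-02 -2.7480e+01] cmd [ 0.1808 -0.0428 -0.1207] [-0.    -0.001 -0.415] rows>= 3.5
```

Call:
carry_out([
  [0, 0, -0.06, 0, 0, 0],
  [0, 0, -0.113, 0, 0, 0],
  [0.05, -0.012, -0.121, 0, 0, -0.14],
  [0.1, -0.024, -0.121, 0, 0, -0.28],
  [0.15, -0.036, -0.121, 0, 0, -0.415],
  [0.181, -0.043, -0.121, 0, 0, -0.415],
  [0.181, -0.043, -0.121, 0, 0, -0.415],
  [0.181, -0.043, -0.121, 0, 0, -0.415],
])

```text
clock: 15.28
tool_pos: [0.591, -0.1118, 0.1471]
orientation: [-180.0, 0.1, -3.7]
force: [-0.1, 0.0, -1.4]
opening: 0.0135
gripper_force: 30.0
```

```bash
python3 -c "
from h import *
planb(598,-73.4,.092)"
```

```text
now board [597.  -73.5]
at [ 0.591  -0.1118  0.1471] [-1.80e+02  1.10e-01 -3.74e+00] cmd [ 0.0011 -0.0001  0.055 ] [-0.     0.002 -0.001] rows>= 0.9
```

Call:
carry_out([
  [0.003, 0, 0.03, 0, 0, 0],
  [0.003, 0, 0.06, 0, 0, 0],
  [0.003, 0, 0.075, 0, 0, 0],
  [0.003, 0, 0.09, 0, 0, 0],
  [0.003, 0, 0.1, 0, 0, 0],
  [0.003, 0, 0.107, 0, 0, 0],
  [0.003, 0, 0.107, 0, 0, 0],
])

```text
clock: 16.15
tool_pos: [0.595, -0.1121, 0.0406]
orientation: [180.0, 0.0, -3.7]
force: [-0.3, 0.4, -0.1]
opening: 0.0139
gripper_force: 30.0
```

```bash
python3 -c "
from h import *
planb(618,-73.4,.039)"
```

```text
now board [601.  -73.5]
at [ 0.595  -0.1121  0.0406] [ 1.7999e+02  3.0000e-02 -3.7100e+00] cmd [ 0.017  -0.0001  0.0016] [ 0.  0. -0.] rows>= 0.3
```

Call:
carry_out([
  [0, 0, 0.0015, 0, 0, 0],
  [0.006, 0, 0.0015, 0, 0, 0],
  [0.012, 0, 0.0015, 0, 0, 0],
  [0.015, 0, 0.0015, 0, 0, 0],
  [0.017, 0, 0.0015, 0, 0, 0],
  [0.017, 0, 0.0015, 0, 0, 0],
])

```text
clock: 16.9
tool_pos: [0.6121, -0.1132, 0.0393]
orientation: [180.0, 0.0, -3.7]
force: [-0.3, -0.4, -1.6]
opening: 0.0137
gripper_force: 30.0
```

Call:
carry_out([
  [0.001, 0, 0, 0, 0, 0],
  [0.002, 0, 0, 0, 0, 0],
  [0.003, 0, 0, 0, 0, 0],
  [0.004, 0, 0, 0, 0, 0],
  [0.004, 0, 0, 0, 0, 0],
])

```text
clock: 17.52
tool_pos: [0.6132, -0.1133, 0.0394]
orientation: [180.0, 0.3, -3.7]
force: [-9.3, 3.3, 8.4]
opening: 0.0135
gripper_force: 30.0
```

Call:
carry_out([
  [-0.003, 0, 0, 0, 0, 0],
  [-0.003, 0, 0, 0, 0, 0],
])

```text
clock: 17.77
tool_pos: [0.6132, -0.1132, 0.0394]
orientation: [-180.0, -0.0, -3.7]
force: [-1.6, 0.5, -0.4]
opening: 0.0138
gripper_force: 30.0
```

Call:
carry_out([
  [0, 0, 0, 0, 0, 0],
  [0, 0, 0, 0, 0, 0],
  [0, 0, 0, 0, 0, 0],
  [0, 0, -0.04, 0, 0, 0],
  [0, 0, -0.09, 0, 0, 0],
  [0, 0, -0.12, 0, 0, 0],
  [0, 0, -0.12, 0, 0, 0],
], grip=-0.3)

```text
clock: 18.65
tool_pos: [0.6149, -0.1132, 0.1626]
orientation: [-180.0, -0.3, -3.7]
force: [0.0, -0.4, 0.6]
opening: 0.0308
gripper_force: 0.0
```

Run:
```python
from h import *
look('d3.png',(100,60,540,250),.034)
plan(.4068,-.2733,.16,-23.3)
```

```text
tcp [ 0.6149 -0.1132  0.1626]
[154. 149.] rect [674.   55.1] [58.4 54.6] 86.4
    [[699, 25], [702, 82], [649, 86], [648, 75], [663, 72], [660, 39], [647, 39], [646, 29]]
[232. 169.] rect [642.6 -29. ] [ 58.6 106.6] 86.2
    [[693, -62], [697, -4], [592, 3], [588, -54]]
[319. 168.] rect [ 637.5 -114.1] [ 59.4 105.9] 86.4
    [[691, -90], [586, -82], [583, -139], [688, -147]]
at [ 0.6137 -0.1131  0.1606] [-1.7997e+02 -1.5000e-01 -3.7200e+00] cmd [-0.1961  0.1732 -0.    ] [-0.001 -0.003  0.342] rows>= 4.2
```

d is closed (105.9 mm). Next is c.

Call:
carry_out([
  [-0.196, 0.173, 0, 0, 0, 0.342],
  [-0.196, 0.173, 0, 0, 0, 0.342],
  [-0.196, 0.173, 0, 0, 0, 0.342],
  [-0.196, 0.173, 0, 0, 0, 0.342],
  [-0.196, 0.173, 0, 0, 0, 0.342],
  [-0.196, 0.173, 0, 0, 0, 0.342],
  [-0.196, 0.173, 0, 0, 0, 0.342],
], grip=-0.2)

```text
clock: 19.58
tool_pos: [0.4071, -0.2728, 0.159]
orientation: [180.0, 0.0, -23.3]
force: [0.4, 0.7, -0.5]
opening: 0.0349
gripper_force: 0.0
```

Run:
```python
from h import *
look('cc1.png',(200,60,450,300),.022)
print(telemetry.get_obs()['orientation'])
```

```text
tcp [ 0.4071 -0.2728  0.159 ]
[321. 188.] rect [ 409.2 -275.1] [58.7 63.9] 66.8
    [[444, -275], [432, -269], [436, -255], [391, -236], [383, -258], [422, -274], [417, -285], [403, -293], [379, -282], [379, -275], [369, -289], [414, -308], [421, -296], [433, -301]]
[ 1.79993650e+02  2.64177537e-02 -2.32454351e+01]
```

Call:
carry_out([
  [0, 0.001, 0.06, 0, 0, 0],
  [0, 0.001, 0.1, 0, 0, 0],
  [0, 0.001, 0.12, 0, 0, 0],
  [0, 0.001, 0.132, 0, 0, 0],
  [0, 0.001, 0.132, 0, 0, 0],
  [0, 0.001, 0.132, 0, 0, 0],
])

```text
clock: 20.38
tool_pos: [0.4068, -0.2741, 0.0281]
orientation: [-180.0, -0.1, -23.3]
force: [-0.3, -0.1, 0.2]
opening: 0.0351
gripper_force: 0.0
```

Call:
carry_out([
  [0, 0, 0, 0, 0, 0],
  [0, 0, 0, 0, 0, 0],
  [0, 0, 0, 0, 0, 0],
  [0, 0, 0, 0, 0, 0],
], grip=-1)

```text
clock: 20.88
tool_pos: [0.4061, -0.2742, 0.0278]
orientation: [-180.0, -0.0, -23.3]
force: [-1.0, 1.2, 5.7]
opening: 0.0137
gripper_force: 30.0
```

Run:
```python
from h import *
planb(600,98.6,.17)
```

```text
now board [ 422.9 -247.4]
at [ 0.4061 -0.2742  0.0278] [-1.80e+02 -3.00e-02 -2.33e+01] cmd [ 0.0508 -0.3854 -0.1422] [ 0.    -0.001 -0.342] rows>= 6.6
```

Call:
carry_out([
  [0, 0, -0.06, 0, 0, 0],
  [0, 0, -0.12, 0, 0, 0],
  [0.003, -0.04, -0.142, 0, 0, -0.05],
  [0.01, -0.09, -0.142, 0, 0, -0.1],
  [0.018, -0.14, -0.142, 0, 0, -0.2],
  [0.025, -0.19, -0.142, 0, 0, -0.342],
  [0.033, -0.25, -0.142, 0, 0, -0.342],
  [0.04, -0.31, -0.142, 0, 0, -0.342],
])

```text
clock: 21.88
tool_pos: [0.5657, -0.0035, 0.1692]
orientation: [180.0, 0.0, -3.7]
force: [1.7, -0.3, -0.2]
opening: 0.0136
gripper_force: 30.0
```

```bash
python3 -c "
from h import *
planb(600,98.6,.148)"
```

```text
now board [564.8  33. ]
at [ 0.5657 -0.0035  0.1692] [ 1.80e+02  2.00e-02 -3.72e+00] cmd [ 0.0352 -0.0656  0.0212] [ 0.  0. -0.] rows>= 1.2
```

Call:
carry_out([
  [0.035, -0.066, 0.01, 0, 0, 0],
  [0.035, -0.066, 0.021, 0, 0, 0],
  [0.035, -0.066, 0.021, 0, 0, 0],
  [0.035, -0.066, 0.021, 0, 0, 0],
])

```text
clock: 22.38
tool_pos: [0.6038, 0.0574, 0.1484]
orientation: [180.0, 0.0, -3.7]
force: [0.8, -0.1, -0.9]
opening: 0.0137
gripper_force: 30.0
```

```bash
python3 -c "
from h import *
planb(600.6,98.6,.0405)"
```

```text
now board [598.9  96.3]
at [0.6038 0.0574 0.1484] [ 1.7998e+02  4.0000e-02 -3.7500e+00] cmd [ 0.0018 -0.0024  0.1078] [ 0.     0.001 -0.001] rows>= 1.7
```

Call:
carry_out([
  [0.002, -0.002, 0.03, 0, 0, 0],
  [0.002, -0.002, 0.05, 0, 0, 0],
  [0.002, -0.002, 0.055, 0, 0, 0],
  [0.002, -0.002, 0.055, 0, 0, 0],
])

```text
clock: 22.88
tool_pos: [0.6067, 0.0596, 0.0941]
orientation: [-180.0, -0.0, -3.8]
force: [-0.5, -0.1, -1.3]
opening: 0.014
gripper_force: 30.0
```

```bash
python3 -c "
from h import *
planb(600.6,98.6,.0400)"
```

```text
now board [601.6  98.6]
at [0.6067 0.0596 0.0941] [-1.7999e+02 -4.0000e-02 -3.7600e+00] cmd [-0.0011  0.      0.0541] [-0.    -0.001 -0.001] rows>= 0.9
```

Call:
carry_out([
  [-0.001, 0, 0.02, 0, 0, 0],
  [-0.001, 0, 0.035, 0, 0, 0],
  [-0.001, 0, 0.045, 0, 0, 0],
  [-0.001, 0, 0.054, 0, 0, 0],
  [-0.001, 0, 0.054, 0, 0, 0],
])

```text
clock: 23.5
tool_pos: [0.6059, 0.0604, 0.0393]
orientation: [180.0, -0.0, -3.7]
force: [-0.5, -0.6, -0.8]
opening: 0.0136
gripper_force: 30.0
```

```bash
python3 -c "
from h import *
planb(618,98.6,.0393)"
```

```text
now board [600.8  99.4]
at [0.6059 0.0604 0.0393] [ 1.8e+02 -2.0e-02 -3.7e+00] cmd [0.0172 0.0008 0.    ] [ 0. -0.  0.] rows>= 0.3
```

Call:
carry_out([
  [0, 0.0006, -0.0003, 0, 0, 0],
  [0.006, 0.0006, -0.0003, 0, 0, 0],
  [0.012, 0.0006, -0.0003, 0, 0, 0],
  [0.015, 0.0006, -0.0003, 0, 0, 0],
  [0.017, 0.0006, -0.0003, 0, 0, 0],
  [0.017, 0.0006, -0.0003, 0, 0, 0],
])

```text
clock: 24.25
tool_pos: [0.6226, 0.0586, 0.0396]
orientation: [180.0, 0.0, -3.7]
force: [-0.2, -0.1, -0.9]
opening: 0.0141
gripper_force: 30.0
```

Call:
carry_out([
  [0.001, 0, 0, 0, 0, 0],
  [0.002, 0, 0, 0, 0, 0],
  [0.003, 0, 0, 0, 0, 0],
  [0.004, 0, 0, 0, 0, 0],
  [0.004, 0, 0, 0, 0, 0],
])

```text
clock: 24.88
tool_pos: [0.6247, 0.0582, 0.0393]
orientation: [180.0, 0.2, -3.7]
force: [-6.7, 2.1, 2.9]
opening: 0.0137
gripper_force: 30.0
```

Call:
carry_out([
  [0.001, 0, 0, 0, 0, 0],
  [0.0015, 0, 0, 0, 0, 0],
  [0.0015, 0, 0, 0, 0, 0],
])

```text
clock: 25.25
tool_pos: [0.6247, 0.0582, 0.0393]
orientation: [179.9, 0.3, -3.7]
force: [-12.1, 3.3, 7.7]
opening: 0.0136
gripper_force: 30.0
```

Call:
carry_out([
  [-0.003, 0, 0, 0, 0, 0],
  [-0.003, 0, 0, 0, 0, 0],
])

```text
clock: 25.5
tool_pos: [0.6247, 0.0585, 0.0396]
orientation: [180.0, 0.0, -3.7]
force: [-4.0, 1.2, 0.9]
opening: 0.0139
gripper_force: 30.0
```

Call:
carry_out([
  [0, 0, 0, 0, 0, 0],
  [0, 0, 0, 0, 0, 0],
  [0, 0, 0, 0, 0, 0],
  [0, 0, -0.04, 0, 0, 0],
  [0, 0, -0.09, 0, 0, 0],
  [0, 0, -0.12, 0, 0, 0],
  [0, 0, -0.12, 0, 0, 0],
], grip=-0.3)

```text
clock: 26.38
tool_pos: [0.6268, 0.0589, 0.163]
orientation: [-179.9, -0.3, -3.7]
force: [0.6, -0.0, -0.4]
opening: 0.0306
gripper_force: 0.0
```

Run:
```python
from h import *
look('cc3.png',(60,60,540,250),.034)
plan(.433,.2597,.16,6.4)
```

```text
tcp [0.6268 0.0589 0.163 ]
[480. 176.] rect [ 637.4 -114.1] [ 58.6 106.1] 85.9
    [[692, -89], [587, -83], [584, -139], [584, -115], [604, -105], [629, -110], [615, -142], [687, -147]]
[406. 169.] rect [643.  -28.9] [ 58.4 105.6] 86.0
    [[697, -3], [594, 3], [588, -53], [693, -60]]
[233. 143.] rect [679.6 140.9] [58.  54.5] 86.5
    [[705, 111], [708, 167], [669, 170], [667, 139], [652, 139], [651, 114]]
[319. 168.] rect [648.3  57.3] [ 58.5 106.2] 86.3
    [[702, 82], [598, 90], [595, 33], [699, 25]]
at [0.6257 0.0587 0.1609] [-1.7993e+02 -1.4000e-01 -3.7200e+00] cmd [-0.2053 -0.1881  0.0007] [-0.001 -0.003 -0.177] rows>= 4.5
```

c is closed (106.2 mm). Next is a.

Call:
carry_out([
  [-0.205, -0.188, 0, 0, 0, -0.177],
  [-0.205, -0.188, 0, 0, 0, -0.177],
  [-0.205, -0.188, 0, 0, 0, -0.177],
  [-0.205, -0.188, 0, 0, 0, -0.177],
  [-0.205, -0.188, 0, 0, 0, -0.177],
  [-0.205, -0.188, 0, 0, 0, -0.177],
  [-0.205, -0.188, 0, 0, 0, -0.177],
], grip=-0.2)

```text
clock: 27.3
tool_pos: [0.4325, 0.259, 0.1589]
orientation: [179.9, 0.1, 6.5]
force: [0.6, 1.2, -0.0]
opening: 0.0347
gripper_force: 0.0
```

Run:
```python
from h import *
look('a1.png',(100,60,540,330),.022)
print(telemetry.get_obs()['orientation'])
```

```text
tcp [0.4325 0.259  0.1589]
[318. 189.] rect [436.5 259.5] [63.9 58.4] 6.5
    [[465, 292], [402, 284], [405, 256], [408, 264], [445, 268], [449, 256], [407, 242], [405, 250], [408, 228], [458, 233], [454, 261], [468, 264]]
[1.79949782e+02 4.88852677e-02 6.40177765e+00]
```

View pics/a1.png

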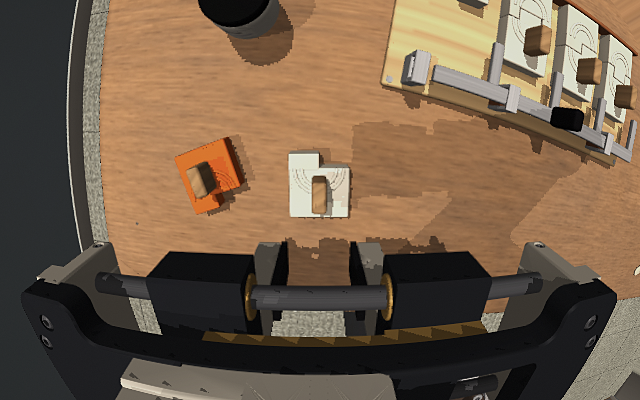

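The white half at (319,185) with its left tongue is a, directly under the tool. The orange look-alike at (210,178) is well clear.

Call:
carry_out([
  [0.001, 0, 0.06, 0, 0, 0],
  [0.001, 0, 0.1, 0, 0, 0],
  [0.001, 0, 0.12, 0, 0, 0],
  [0.001, 0, 0.132, 0, 0, 0],
  [0.001, 0, 0.132, 0, 0, 0],
  [0.001, 0, 0.132, 0, 0, 0],
])

```text
clock: 28.1
tool_pos: [0.4342, 0.2597, 0.0284]
orientation: [-180.0, -0.1, 6.4]
force: [-0.1, 0.1, 0.1]
opening: 0.0346
gripper_force: 0.0
```

Call:
carry_out([
  [0, 0, 0, 0, 0, 0],
  [0, 0, 0, 0, 0, 0],
  [0, 0, 0, 0, 0, 0],
  [0, 0, 0, 0, 0, 0],
], grip=-1)

```text
clock: 28.6
tool_pos: [0.4337, 0.2596, 0.0281]
orientation: [-180.0, -0.0, 6.4]
force: [-2.1, -0.7, 6.2]
opening: 0.0139
gripper_force: 30.0
```

Run:
```python
from h import *
planb(600.6,184.6,.148)
```

```text
now board [416.1 287.1]
at [0.4337 0.2596 0.0281] [-1.7998e+02 -2.0000e-02  6.4500e+00] cmd [ 0.1637  0.1333 -0.1199] [-0.    -0.     0.177] rows>= 3.9
```

Call:
carry_out([
  [0, 0, -0.06, 0, 0, 0],
  [0, 0, -0.113, 0, 0, 0],
  [0.04, 0.03, -0.12, 0, 0, 0.06],
  [0.08, 0.066, -0.12, 0, 0, 0.12],
  [0.12, 0.1, -0.12, 0, 0, 0.177],
  [0.164, 0.133, -0.12, 0, 0, 0.177],
  [0.164, 0.133, -0.12, 0, 0, 0.177],
  [0.164, 0.133, -0.12, 0, 0, 0.177],
])

```text
clock: 29.6
tool_pos: [0.6109, 0.1452, 0.1467]
orientation: [180.0, 0.1, -3.8]
force: [-0.7, 0.6, -1.8]
opening: 0.0135
gripper_force: 30.0
```

```bash
python3 -c "
from h import *
planb(600.6,184.6,.094)"
```

```text
now board [600.3 184.3]
at [0.6109 0.1452 0.1467] [ 1.7997e+02  9.0000e-02 -3.7800e+00] cmd [ 0.0004 -0.0003  0.0527] [ 0.001  0.002 -0.001] rows>= 0.8
```

Call:
carry_out([
  [0, 0, 0.03, 0, 0, 0],
  [0, 0, 0.06, 0, 0, 0],
  [0, 0, 0.075, 0, 0, 0],
  [0, 0, 0.09, 0, 0, 0],
  [0, 0, 0.1, 0, 0, 0],
  [0, 0, 0.106, 0, 0, 0],
  [0, 0, 0.106, 0, 0, 0],
])

```text
clock: 30.48
tool_pos: [0.6115, 0.1456, 0.0415]
orientation: [180.0, 0.0, -3.7]
force: [0.3, -0.0, -0.7]
opening: 0.0135
gripper_force: 30.0
```

```bash
python3 -c "
from h import *
planb(618,184.6,.0397)"
```

```text
now board [600.8 184.8]
at [0.6115 0.1456 0.0415] [ 1.7999e+02  1.0000e-02 -3.7100e+00] cmd [0.0172 0.0002 0.0018] [ 0.  0. -0.] rows>= 0.3
```

Call:
carry_out([
  [0, 0, 0.0017, 0, 0, 0],
  [0.006, 0, 0.0017, 0, 0, 0],
  [0.012, 0, 0.0017, 0, 0, 0],
  [0.015, 0, 0.0017, 0, 0, 0],
  [0.017, 0, 0.0017, 0, 0, 0],
  [0.017, 0, 0.0017, 0, 0, 0],
])

```text
clock: 31.22
tool_pos: [0.6287, 0.1445, 0.0402]
orientation: [-180.0, -0.0, -3.7]
force: [-0.1, -1.7, 1.1]
opening: 0.0138
gripper_force: 30.0
```

Call:
carry_out([
  [0.001, 0, 0, 0, 0, 0],
  [0.002, 0, 0, 0, 0, 0],
  [0.003, 0, 0, 0, 0, 0],
  [0.004, 0, 0, 0, 0, 0],
  [0.005, 0, 0, 0, 0, 0],
])

```text
clock: 31.85
tool_pos: [0.6306, 0.1443, 0.0402]
orientation: [180.0, 0.3, -3.7]
force: [-18.2, 5.2, 16.8]
opening: 0.0138
gripper_force: 30.0
```

Call:
carry_out([
  [-0.003, 0, 0, 0, 0, 0],
  [-0.003, 0, 0, 0, 0, 0],
])

```text
clock: 32.1
tool_pos: [0.6304, 0.1446, 0.0402]
orientation: [-180.0, -0.0, -3.7]
force: [-3.8, 1.0, 6.2]
opening: 0.014
gripper_force: 30.0
```

Call:
carry_out([
  [0, 0, 0, 0, 0, 0],
  [0, 0, 0, 0, 0, 0],
  [0, 0, 0, 0, 0, 0],
  [0, 0, -0.04, 0, 0, 0],
  [0, 0, -0.09, 0, 0, 0],
  [0, 0, -0.12, 0, 0, 0],
  [0, 0, -0.12, 0, 0, 0],
], grip=-0.3)

```text
clock: 32.98
tool_pos: [0.6321, 0.145, 0.1632]
orientation: [-179.9, -0.3, -3.7]
force: [0.4, -0.1, -0.9]
opening: 0.0306
gripper_force: 0.0
```

Run:
```python
from h import *
look('a3.png',(100,60,560,260),.034)
plan(.5568,.0189,.16,-3.7)
```

```text
tcp [0.6321 0.145  0.1632]
[538. 179.] rect [ 637.4 -114. ] [ 59.2 106.9] 86.1
    [[692, -89], [586, -85], [582, -139], [586, -115], [604, -105], [628, -110], [622, -143], [689, -137]]
[481. 176.] rect [643.3 -28.9] [ 58.5 106.1] 86.4
    [[698, -4], [593, 3], [589, -53], [593, -27], [619, -20], [634, -24], [621, -55], [694, -60]]
[406. 169.] rect [648.7  57.1] [ 59.3 106.4] 86.5
    [[703, 82], [598, 89], [595, 32], [698, 25]]
[320. 167.] rect [654.5 143.2] [ 59.6 106.1] 86.4
    [[708, 168], [604, 176], [600, 119], [705, 111]]
at [0.631  0.1447 0.1611] [-1.7992e+02 -1.2000e-01 -3.7200e+00] cmd [-0.0659  0.1303  0.0008] [-0.001 -0.002 -0.   ] rows>= 2.3
```

All four joined lengths are about 106 mm, so every break is closed. Now to the handle.

Call:
carry_out([
  [-0.066, 0.13, 0, 0, 0, 0],
  [-0.066, 0.13, 0, 0, 0, 0],
  [-0.066, 0.13, 0, 0, 0, 0],
  [-0.066, 0.13, 0, 0, 0, 0],
  [-0.066, 0.13, 0.05, 0, 0, 0],
  [-0.066, 0.13, 0.085, 0, 0, 0],
  [-0.066, 0.13, 0.102, 0, 0, 0],
  [-0.066, 0.13, 0.102, 0, 0, 0],
], grip=-0.2)

```text
clock: 34.02
tool_pos: [0.5556, 0.0194, 0.0559]
orientation: [179.9, 0.2, -3.7]
force: [-0.1, 0.5, 0.1]
opening: 0.0352
gripper_force: 0.0
```

Call:
carry_out([
  [0, 0, 0, 0, 0, 0],
  [0, 0, 0, 0, 0, 0],
  [0, 0, 0, 0, 0, 0],
  [0, 0, 0, 0, 0, 0],
], grip=-1)

```text
clock: 34.52
tool_pos: [0.5567, 0.0192, 0.0588]
orientation: [-180.0, -0.1, -3.7]
force: [-0.8, 2.0, 3.6]
opening: 0.0134
gripper_force: 30.0
```

Gripped. I'll slide +40 mm (tool -y), a little slowly.

Call:
carry_out([
  [0, -0.005, 0, 0, 0, 0],
  [0, -0.01, 0, 0, 0, 0],
  [0, -0.015, 0, 0, 0, 0],
  [0, -0.02, 0, 0, 0, 0],
  [0, -0.025, 0, 0, 0, 0],
  [0, -0.03, 0, 0, 0, 0],
  [0, -0.035, 0, 0, 0, 0],
  [0, -0.037, 0, 0, 0, 0],
])

```text
clock: 35.52
tool_pos: [0.5591, 0.056, 0.0588]
orientation: [180.0, -0.1, -3.7]
force: [0.5, -2.4, 6.3]
opening: 0.0138
gripper_force: 30.0
```

Call:
carry_out([
  [0, -0.002, 0, 0, 0, 0],
  [0, -0.004, 0, 0, 0, 0],
  [0, -0.006, 0, 0, 0, 0],
  [0, -0.006, 0, 0, 0, 0],
])

```text
clock: 36.02
tool_pos: [0.5593, 0.0592, 0.0587]
orientation: [179.8, -0.0, -3.7]
force: [4.1, -16.7, 6.7]
opening: 0.014
gripper_force: 30.0
```

Call:
carry_out([
  [0, 0.002, 0, 0, 0, 0],
  [0, 0.002, 0, 0, 0, 0],
])

```text
clock: 36.28
tool_pos: [0.5593, 0.0591, 0.0587]
orientation: [180.0, -0.1, -3.7]
force: [1.2, -5.1, 6.2]
opening: 0.0136
gripper_force: 30.0
```

Call:
carry_out([
  [0, 0, 0, 0, 0, 0],
  [0, 0, 0, 0, 0, 0],
  [0, 0, 0, 0, 0, 0],
  [0, 0, -0.05, 0, 0, 0],
  [0, 0, -0.1, 0, 0, 0],
  [-0.05, 0, -0.15, 0, 0, 0],
  [-0.08, 0, -0.18, 0, 0, 0],
  [-0.08, 0, -0.18, 0, 0, 0],
], grip=-0.2)

```text
clock: 37.28
tool_pos: [0.4786, 0.0657, 0.2415]
orientation: [-179.8, -0.3, -3.6]
force: [0.5, -0.7, 0.0]
opening: 0.0351
gripper_force: 0.0
```

Run:
```python
from h import *
T,im=look('end.png',(100,0,560,130),.034)
sc=save('scene','scene_end.png')
cv2.imwrite('pics/end2.png',cv2.hconcat([cv2.resize(im[:260],(800,325))[:,:800]]))
```

```text
tcp [0.4786 0.0657 0.2415]
[458.  53.] rect [ 635.2 -113.9] [ 59.3 109.5] 86.1
    [[690, -88], [586, -81], [586, -110], [626, -107], [635, -129], [632, -137], [602, -135], [599, -128], [591, -127], [592, -116], [580, -116], [591, -122], [590, -127], [583, -127], [584, -139], [688, -146]]
[392.  49.] rect [630.6 -27.7] [ 59.  127.5] 86.0
    [[692, -61], [690, -2], [593, 4], [591, -26], [566, -32], [597, -35], [598, -25], [606, -19], [632, -21], [641, -33], [636, -45], [589, -38], [588, -54]]
[318.  49.] rect [629.1  58.6] [ 59.1 126.4] 86.1
    [[690, 25], [694, 83], [598, 90], [594, 61], [566, 64], [568, 56], [601, 54], [613, 68], [643, 66], [642, 50], [620, 43], [595, 48], [593, 32]]
[251.  75.] rect [624. 124.] [101.  159.9] 86.4
    [[707, 168], [604, 176], [601, 152], [567, 152], [567, 178], [555, 179], [554, 165], [559, 177], [561, 162], [554, 151], [554, 162], [549, 92], [542, 90], [541, 80], [568, 77], [569, 90], [562, 91], [566, 144], [607, 142], [608, 150], [623, 162], [651, 160], [651, 145], [630, 128], [602, 134], [599, 118], [697, 111]]
```

View pics/end2.png

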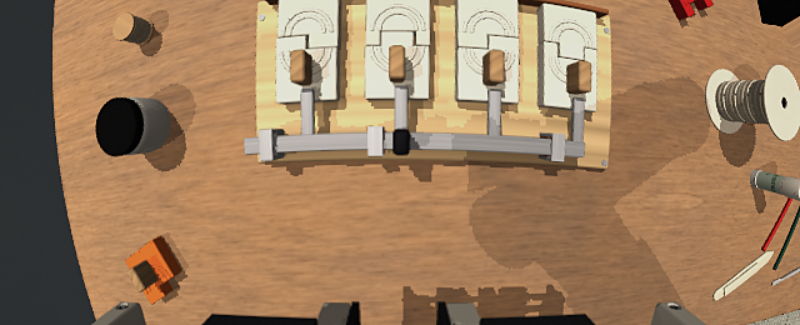

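View pics/scene_end.png

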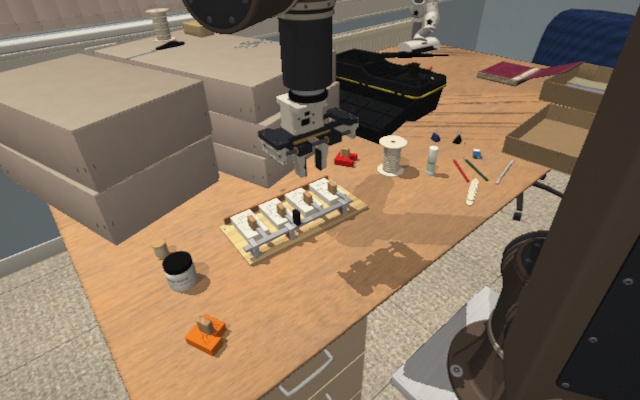

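All four casts are joined with the bar's fingers over them. The nose sticks out past the keeper at (250,146), and the bystanders haven't moved.

```bash
python3 -c "
from h import *
print(workorder.close_job())"
```

```text
the job is handed in; nothing more can be done
None
```

Job handed in: all four near halves (a, b, c, d) are closed up in their own bays and the locking bar is slid fully home. The look-alikes and bystanders were left where they stood, and the run took about 37 s of the 210 s; no verdict came back when I handed it in.

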